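Sort the paste jars and start the shaker

TASK

Of the two look-alike closed paste jars one is full and one is nearly empty: lift to feel which is which, set the full one gently upright on the shaker's round plate and the nearly empty one gently upright in the wooden tray. Only then start the shaker: press the bar key, then the round key, then the square key, one at a time, each fully down and let up again before the next. Never press the cross key, do not tip the jars, and leave the glue bottle, bowl and brush where they are.

Things in the scene. Friction and masses are not known exactly. Their poses are not given: they have to be found in the camera images.
- jar_1: One of two look-alike closed white paste jars with black lids, an upright cylinder 62 mm across and 62 mm tall. Origin: centre of its underside, z up its axis. One of the two jars is full (about 340 g, 290 to 390 g), the other nearly empty (about 80 g, 68 to 92 g); nothing visible tells which, and they change places from run to run.
- jar_2: One of two look-alike closed white paste jars with black lids, an upright cylinder 62 mm across and 62 mm tall. Origin: centre of its underside, z up its axis. One of the two jars is full (about 340 g, 290 to 390 g), the other nearly empty (about 80 g, 68 to 92 g); nothing visible tells which, and they change places from run to run.
- shaker: Fixed white shaker on the table, 160 mm (its x) by 300 mm (its y). Its +y part (160 x 160 mm) is a low deck 35 mm high with the round plate; its -y part (160 x 140 mm) is a deck 60 mm high with four white keys on black skirts, in a square of 60 mm pitch; which key is in which place changes. Origin: on the table, x and y along its sides, z up. Turned up to 0.25 rad.
- plate (a point): Centre of the top of the shaker's round plate, 38 mm above the table; a rim 96 mm inside diameter stands 5 mm above it. Axes as the shaker.
- tray: Fixed shallow wooden tray for empties, 160 x 160 mm outside, walls 4 mm thick and 16 mm high, floor about 4 mm thick. Origin: centre of its underside, on the table; x and y along its sides. Turned up to 0.2 rad.
- key_bar_top (a point): Centre of the top of the long bar key (cap 14 x 40 mm, long side along the shaker's y), on the shaker's raised deck. Its cap stands 18 mm above the key deck (its own top face 78 mm above the table), springs up by itself, and goes 6 mm straight down, fully down at about 5 N.
- key_bar (a joint): How far the bar key is pressed: 0 up, 0.006 m fully down.
- key_round_top (a point): Centre of the top of the round key (cap 30 mm across), on the shaker's raised deck. Its cap stands 18 mm above the key deck (its own top face 78 mm above the table), springs up by itself, and goes 6 mm straight down, fully down at about 5 N.
- key_round (a joint): How far the round key is pressed: 0 up, 0.006 m fully down.
- key_square_top (a point): Centre of the top of the square key (cap 27 x 27 mm), on the shaker's raised deck. Its cap stands 18 mm above the key deck (its own top face 78 mm above the table), springs up by itself, and goes 6 mm straight down, fully down at about 5 N.
- key_square (a joint): How far the square key is pressed: 0 up, 0.006 m fully down.
- key_cross_top (a point): Centre of the top of the cross-shaped key (two crossed 36 x 12 mm bars, not to be pressed), on the shaker's raised deck. Its cap stands 18 mm above the key deck (its own top face 78 mm above the table), springs up by itself, and goes 6 mm straight down, fully down at about 5 N.
- key_cross (a joint): How far the cross key is pressed: 0 up, 0.006 m fully down.
- glue: Bystander: white squeeze bottle with orange nozzle, 64 mm across, 160 mm tall, standing. Origin: centre of its underside.
- bowl: Bystander: blue bowl 100 mm across, 50 mm tall. Origin: centre of its underside.
- brush: Bystander: green-handled flat brush lying on the table, 200 mm long. x towards the bristles.
Mind the look-alikes: they are no part of the job. What is shaped like the jar_1 but purple or turquoise is not meant.

How it is judged:
By the outcome, as a careful person would: the job done as asked, in the order asked, and still so for the second after the job is handed in, with the robot touching nothing.
It also fails if it takes over 72 s, if anything falls off the work surface, if the arm or the gripper's body presses on something with over 40 N, if the wrist force passes 120 N, or if a joint passes its speed limit or range.

ROBOT

A 6-joint arm with a two-finger parallel gripper is mounted at the origin on the work surface. World frame = base frame: x ahead of the robot, y to its left, z up, the work surface at z = 0. Lengths are in m, angles in rad, forces in N, time in s.
With the tool pointing down it reaches from about 0.35 to 0.775 m from the base axis. Payload 7.3 kg.
Tool frame: the origin (TCP) lies at the very end of the fingers, on their centre line; the grasp point (between the pads) lies 19 mm behind it (bot.grasp_offset is the distance from the TCP to the grasp point, in m); z points along the fingers, y is the direction in which the jaws open and shut (so a half turn about z gives the same grasp; the last joint's range is limited). The gripper opens to 92 mm and grips with 3 to 60 N. Pads are 19 mm wide; open, the fingers measure 130 mm over their backs; the gripper's body (75 mm by 190 mm) begins 47 mm behind the grasp point.
Start: joints at [-1.369, 0.342, 1.524, -0, 1.275, -0.146], TCP at [0.179, -0.494, 0.227] pointing down, gripper open.
Joint ranges: [-2.53, 2.53], [-0.77, 2.02], [0.04, 2.7], [-1, 4.14], [0.28, 2.66], [-3.11, 3.11]. Speed limits (rad/s): [2.57, 2.57, 3.14, 3.14, 3.14, 3.14].

INTERFACE

Orientations are given as a 3x3 rotation matrix whose columns are the frame's x, y, z axes.
In Python, from plant import bot gives the robot as it stands.
- The arm moves only by the tool carry_out, never from a script. Its argument "series" is one flat list of numbers, 7 for each row, row after row: the turn, a rotation vector about the world's x, y, z in units of 360 degrees (1.0 is 360 degrees), then the shift along the world's x, y, z in units of 0.15 m (1.0 is 0.15 m), then the gripper's target within -1 to 1 (fully open at 1, half-way at 0, shut at -1). A call has exactly 5 rows; each row is the pose to reach, as a shift and turn from the pose commanded when the call began, turning the shorter way round; what a row does not reach only later rows make up. A row lasts 1/8 s, in which the tool goes at most 62.5 mm and 10.7 degrees, less where a joint would pass 70% of its speed; a pose out of reach is approached as far as the arm can. A call with a number of a shift or a turn outside -1 to 1 is refused whole. A call with a gripper value outside its range is refused whole. The fingers move at their own pace and stop on an object; "newtons" is the grip in N (left out, the last holds). Time passes only in rows, so rows that repeat a pose let the fingers close, or fill a call up. It gives the time, the measured TCP pose, the force and the opening at its end, in the units of the state.
- bot.read_state(): the state, without advancing time (a new reading comes with each control period).
- bot.capture(name): name is "side" or "top" or "wrist"; returns a dict with "img" (400x640x3 uint8, red, green, blue), "fov_y" (degrees; the focal length in pixels is half the picture's height over the tangent of half this angle, whatever the lens; pixels are square), "cx", "cy" (the principal point, pixels), "R" (3x3) and "t" (3): a world point X has camera coordinates R X + t. Camera axes: x right, y down, z forward; pixel columns grow to the right and rows downward; lengths in m; the calibration is good to about 2 mm. A picture is of the moment at which its call begins. There is no depth.
- bot.job_done(): hands the job in, once; it reports no verdict.
Trained networks look in a picture, given as the dict that the camera call returned (one of the last four; its "shot" number tells which), for a name from the list of things; names that differ only in an ending like _2 or _b are one class to them, and where a whole thing is asked for, a point or a joint stands for the part that bears it (a point fixed in the world has none). Each returns a list of dicts, best first, with "p" (0 to 1); they miss things now and then, are a little off and sometimes report something else, mostly with a low value. They report only what shows in the picture. A call takes as long as a camera call. They do not tell look-alikes from the thing itself.
- bot.boxes_of(picture, target): "location" ([column, row] in pixels, amid what is visible of it).
- bot.cut_out(picture, target): "pixels" (400x640 bool, what is visible of it) and "location" ([column, row] in pixels, amid what is visible of it).
The state is a dict: "time": time; "q": joint angles; "qvel": joint speeds; "joint_efforts": joint torques, N m; "position": TCP position; "tool_rot": TCP orientation; "ft_force": force on the tool from outside, world axes, zero at the start; "ft_torque": the same for the moment, N m; "width": finger opening in m.
Only numpy, scipy, OpenCV 4.12 (cv2) and the standard library are available. Lean on these libraries where they do the work, as an engineer would, in place of code of your own. Each camera call takes 0.05 s, during which the arm holds its last target. There are 200 camera calls.

## Working session

There is one attempt and no reset: what is moved stays moved. The work goes in short steps, Python scripts to look and compute and a tool call to move; the robot and the scene stay as the last step left them, time stands still between calls to the robot, and variables do not carry over. Pictures are saved under pics/ and viewed, about 8 in all and at most 12, crops included, and the job is handed in when it is done.

Besides the shell and the picture viewer there is one more tool, called after "Emit:" as name(argument=value, ...) on one line, values as JSON. carry_out: Moves the arm, as the interface text tells. Its arguments: {"type":"object","properties":{"series":{"type":"array","items":{"type":"number"}},"newtons":{"type":"number"}},"required":["series"]}

```bash
ls; mkdir -p pics
cat > h.py <<'E'
import numpy as np, cv2
from plant import bot
def ray(c,px):
    f=c["img"].shape[0]/2/np.tan(np.radians(c["fov_y"])/2)
    R=np.array(c["R"]);t=np.array(c["t"])
    d=R.T@np.array([(px[0]-c["cx"])/f,(px[1]-c["cy"])/f,1]); return -R.T@t,d
def onz(c,px,z):
    o,d=ray(c,px); return o+d*(z-o[2])/d[2]
def proj(c,X):
    f=c["img"].shape[0]/2/np.tan(np.radians(c["fov_y"])/2)
    p=np.array(c["R"])@np.array(X)+np.array(c["t"]); return p[:2]/p[2]*f+[c["cx"],c["cy"]]
def save(c,n): cv2.imwrite("pics/"+n,c["img"][:,:,::-1])
E
python3 - <<'E'
from h import *
t=bot.capture("top"); s=bot.capture("side")
save(t,"t0.png");save(s,"s0.png")
for n in ["jar_1","shaker","tray","key_bar_top","key_round_top","key_square_top","key_cross_top","glue","bowl","brush"]:
  for nm,c in (("top",t),("side",s)):
    print(n,nm,[(np.round(b["location"]).tolist(),round(b["p"],2)) for b in bot.boxes_of(c,n)][:5])
print(-np.array(t["R"]).T@t["t"],-np.array(s["R"]).T@s["t"],bot.read_state())
E
```

```text
pics
jar_1 top [([354.0, 299.0], 0.97), ([317.0, 290.0], 0.85), ([258.0, 158.0], 0.83), ([280.0, 237.0], 0.77), ([407.0, 219.0], 0.56)]
jar_1 side [([235.0, 229.0], 0.84), ([270.0, 195.0], 0.66), ([236.0, 261.0], 0.61), ([330.0, 163.0], 0.58)]
shaker top [([405.0, 221.0], 0.62)]
shaker side [([340.0, 288.0], 0.8)]
tray top [([188.0, 232.0], 0.71)]
tray side [([247.0, 152.0], 0.85), ([271.0, 196.0], 0.24)]
key_bar_top top [([410.0, 222.0], 0.74)]
key_bar_top side [([370.0, 274.0], 0.46), ([273.0, 196.0], 0.27)]
key_round_top top [([460.0, 194.0], 0.49), ([280.0, 234.0], 0.23)]
key_round_top side [([388.0, 298.0], 0.57)]
key_square_top top [([441.0, 228.0], 0.7), ([334.0, 117.0], 0.15)]
key_square_top side [([340.0, 293.0], 0.45)]
key_cross_top top [([465.0, 223.0], 0.44), ([187.0, 230.0], 0.33)]
key_cross_top side [([366.0, 316.0], 0.58), ([341.0, 289.0], 0.34), ([342.0, 291.0], 0.18)]
glue top [([186.0, 145.0], 0.89)]
glue side [([315.0, 121.0], 0.75), ([336.0, 286.0], 0.58)]
bowl top [([333.0, 117.0], 0.68)]
bowl side [([368.0, 277.0], 0.73), ([396.0, 190.0], 0.59)]
brush top [([426
[... 278 characters left out ...]
1.27539627e+00, -1.46010577e-01]), 'qvel': array([-2.28991630e-04,  4.07916772e-05,  4.74949664e-04,  2.19185281e-04,
        1.24955641e-03, -1.41122686e-04]), 'joint_efforts': array([ 1.48948144e-03, -4.31133735e+01, -2.44474536e+01,  7.20940134e-02,
        4.82594501e-02, -1.42608170e-05]), 'position': array([ 0.17895494, -0.49358538,  0.22672125]), 'tool_rot': array([[ 9.40123297e-01,  3.40834543e-01,  3.97994299e-06],
       [ 3.40834542e-01, -9.40123295e-01, -6.34668670e-05],
       [-1.78900635e-05,  6.10231824e-05, -9.99999998e-01]]), 'ft_force': array([-1.02715247, -0.26146189, -0.49603795]), 'ft_torque': array([-0.00572606, -0.00432863,  0.02046952]), 'width': 0.09204917397935387}
```

View pics/t0.png

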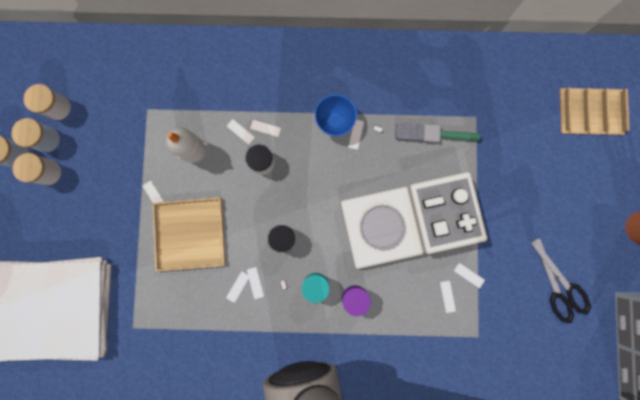

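View pics/s0.png

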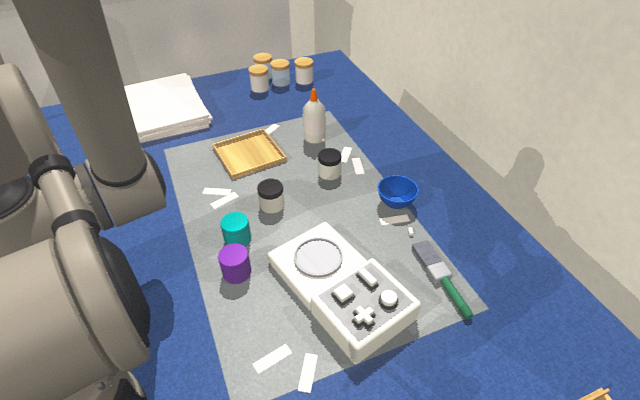

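Top view: the black-lidded jars are at (260,158) and (281,238); the teal (315,288) and purple (356,300) cylinders are look-alikes and are left alone. The plate is at (382,228). Keys: bar (434,202), round (460,196), square (441,228), cross (467,222). Tray is at (188,234), bottle (186,145), bowl (335,116) and brush (438,133).

Run:
```python
from h import *
t=bot.capture("top"); g=t["img"]
J={}
for n,(u,v) in {"jA":(260,158),"jB":(281,238)}.items():
    p=g[v-22:v+23,u-22:u+23].max(2)<60
    n_,l,st,c=cv2.connectedComponentsWithStats(p.astype(np.uint8)); i=1+st[1:,4].argmax()
    px=c[i]+[u-22,v-22]; r=np.sqrt(st[i,4]/np.pi)
    X=onz(t,px,0.062); print(n,px.round(1),st[i].tolist(),X.round(4), "dia",2*np.linalg.norm(onz(t,px+[r,0],.062)-X).round(4))
for n,px,z in [("bar",(434,202),.078),("round",(460,196),.078),("sq",(441,228),.078),("cross",(467,222),.078),("plate",(382,228),.038)]:
    print(n,onz(t,px,z).round(4))
# tray
hsv=cv2.cvtColor(g,cv2.COLOR_RGB2HSV)
m=cv2.inRange(hsv,(10,70,90),(28,255,255)); m[:190]=0;m[280:]=0;m[:,:140]=0;m[:,240:]=0
c=max(cv2.findContours(m,0,2)[0],key=cv2.contourArea); r=cv2.minAreaRect(c); print("tray",r,[onz(t,p,.016).round(3).tolist() for p in cv2.boxPoints(r)],onz(t,r[0],.012))
# shaker white: key deck
for n in ["bowl","glue","brush"]:
    b=bot.boxes_of(t,n)[0]["location"]; print(n,onz(t,b,.05 if n!="glue" else .1).round(3))
a=cv2.resize(g[165:275,335:495],None,fx=5,fy=5,interpolation=cv2.INTER_CUBIC)
b=cv2.resize(g[140:260,235:305],(800-480,550),interpolation=cv2.INTER_CUBIC)
cv2.imwrite("pics/c1.png",a[:,:,::-1]); cv2.imwrite("pics/c2.png",b[:,:,::-1])
```

```text
jA [259.3 157.6] [10, 10, 24, 24, 461] [0.6552 0.1619 0.062 ] dia 0.0548
jB [281.5 238.3] [10, 10, 26, 25, 500] [0.4749 0.1056 0.062 ] dia 0.056
bar [ 0.5623 -0.2284  0.078 ]
round [ 0.5769 -0.2855  0.078 ]
sq [ 0.5057 -0.2436  0.078 ]
cross [ 0.5202 -0.3004  0.078 ]
plate [ 0.5035 -0.1201  0.038 ]
tray ((188.32742309570312, 234.08377075195312), (68.75340270996094, 70.03584289550781), 85.91438293457031) [[0.551, 0.42, 0.016], [0.567, 0.256, 0.016], [0.408, 0.238, 0.016], [0.393, 0.399, 0.016]] [0.47910831 0.32954346 0.012     ]
bowl [ 0.761 -0.005  0.05 ]
glue [0.665 0.315 0.1  ]
brush [ 0.718 -0.217  0.05 ]
```

View pics/c1.png

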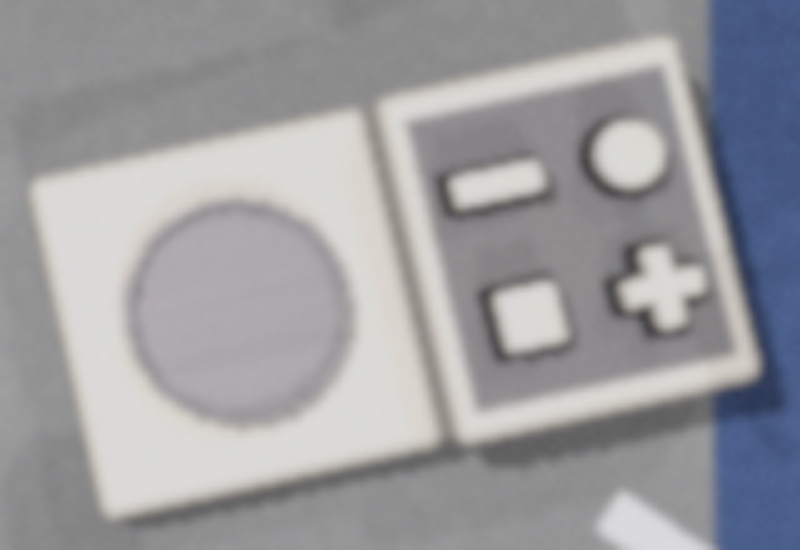

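View pics/c2.png

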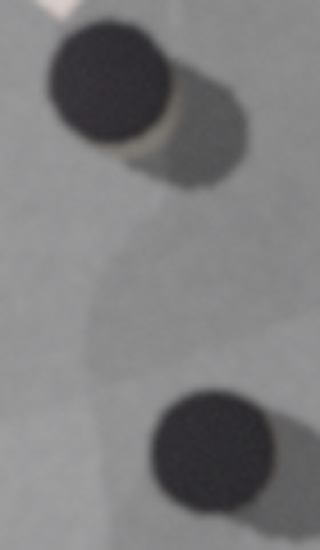

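Both jars are confirmed as black-lidded white ones (A far, B near). I'm going to jar B first.

Emit:
carry_out(series=[0, 0, 0.01, 0.16, 0.2, 0, 1, 0, 0, 0.02, 0.32, 0.4, 0, 1, 0, 0, 0.03, 0.48, 0.6, 0, 1, 0, 0, 0.04, 0.64, 0.8, 0, 1, 0, 0, 0.05, 0.8, 1, 0, 1], newtons=15)

```text
time: 1.92
position: [0.2996, -0.3426, 0.2269]
tool_rot: [[0.788, 0.616, 0.0], [0.616, -0.788, -0.0], [-0.0, 0.001, -1.0]]
ft_force: [-0.3, 0.1, 1.4]
width: 0.0917
```

Emit:
carry_out(series=[0, 0, 0.01, 0.14, 0.2, 0, 1, 0, 0, 0.02, 0.28, 0.4, 0, 1, 0, 0, 0.03, 0.42, 0.6, 0, 1, 0, 0, 0.04, 0.56, 0.8, 0, 1, 0, 0, 0.05, 0.7, 1, 0, 1])

```text
time: 2.55
position: [0.4046, -0.1926, 0.2269]
tool_rot: [[0.559, 0.829, 0.0], [0.829, -0.559, -0.0], [-0.0, 0.001, -1.0]]
ft_force: [-0.2, 0.1, -0.5]
width: 0.0919
```

Emit:
carry_out(series=[0, 0, 0.01, 0.05, 0.2, 0, 1, 0, 0, 0.02, 0.1, 0.4, 0, 1, 0, 0, 0.03, 0.15, 0.6, 0, 1, 0, 0, 0.04, 0.2, 0.8, 0, 1, 0, 0, 0.05, 0.25, 1, 0, 1])

```text
time: 3.18
position: [0.4417, -0.0426, 0.2269]
tool_rot: [[0.275, 0.961, 0.0], [0.961, -0.275, -0.0], [-0.0, 0.0, -1.0]]
ft_force: [-0.1, -0.0, -0.1]
width: 0.0919
```

Emit:
carry_out(series=[0, 0, 0.01, 0.05, 0.2, -0.1, 1, 0, 0, 0.02, 0.1, 0.4, -0.2, 1, 0, 0, 0.03, 0.15, 0.6, -0.3, 1, 0, 0, 0.04, 0.2, 0.8, -0.4, 1, 0, 0, 0.044, 0.22, 1, -0.5, 1])

```text
time: 3.8
position: [0.4749, 0.1074, 0.1513]
tool_rot: [[0.003, 1.0, 0.001], [1.0, -0.003, -0.0], [-0.0, 0.001, -1.0]]
ft_force: [0.6, -0.2, -0.9]
width: 0.0917
```

Emit:
carry_out(series=[0, 0, 0, 0, -0.01, -0.25, 1, 0, 0, 0, 0, -0.01, -0.5, 1, 0, 0, 0, 0, -0.01, -0.7, 1, 0, 0, 0, 0, -0.01, -0.82, 1, 0, 0, 0, 0, -0.01, -0.87, 1])

```text
time: 4.42
position: [0.474, 0.1049, 0.0203]
tool_rot: [[0.004, 1.0, -0.002], [1.0, -0.004, -0.0], [-0.0, -0.002, -1.0]]
ft_force: [0.5, 0.7, -0.1]
width: 0.0918
```

Emit:
carry_out(series=[0, 0, 0, 0, 0, 0, -1, 0, 0, 0, 0, 0, 0, -1, 0, 0, 0, 0, 0, 0, -1, 0, 0, 0, 0, 0, 0, -1, 0, 0, 0, 0, 0, 0, -1], newtons=20)

```text
time: 5.05
position: [0.4749, 0.1049, 0.0219]
tool_rot: [[0.004, 1.0, 0.001], [1.0, -0.004, 0.0], [0.0, 0.001, -1.0]]
ft_force: [-0.2, 0.2, 5.8]
width: 0.0618
```

Emit:
carry_out(series=[0, 0, 0, 0, 0, 0.1, -1, 0, 0, 0, 0, 0, 0.3, -1, 0, 0, 0, 0, 0, 0.5, -1, 0, 0, 0, 0, 0, 0.65, -1, 0, 0, 0, 0, 0, 0.7, -1])

```text
time: 5.68
position: [0.475, 0.105, 0.128]
tool_rot: [[0.004, 1.0, 0.003], [1.0, -0.004, 0.0], [0.0, 0.003, -1.0]]
ft_force: [-0.2, 0.5, -0.3]
width: 0.0616
```

Emit:
carry_out(series=[0, 0, 0, 0, 0, 0, -1, 0, 0, 0, 0, 0, 0, -1, 0, 0, 0, 0, 0, 0, -1, 0, 0, 0, 0, 0, 0, -1, 0, 0, 0, 0, 0, 0, -1])

```text
time: 6.3
position: [0.4744, 0.1049, 0.126]
tool_rot: [[0.004, 1.0, -0.0], [1.0, -0.004, -0.0], [-0.0, -0.0, -1.0]]
ft_force: [0.1, -0.8, -0.5]
width: 0.0621
```

Run:
```python
from h import *
f=[]
for i in range(3):
    t=bot.capture("top" if i else "side"); s=bot.read_state(); print(s["time"],s["ft_force"].round(2),s["joint_efforts"].round(2)[1:3],s["position"].round(4),s["width"])
    if i==0: save(t,"lift.png")
```

```text
6.35 [-0.04 -0.06 -0.37] [-41.42 -20.54] [0.4744 0.1049 0.1261] 0.061827722746028414
6.4 [-0.91  0.65 -0.83] [-41.42 -20.54] [0.4744 0.1049 0.1261] 0.061770619705682234
6.45 [-0.53 -0.62 -0.85] [-41.43 -20.55] [0.4745 0.1049 0.1262] 0.06187627374579766
```

Jar B pulls only about 0.7 N, so it is the nearly empty one and goes to the tray.

Emit:
carry_out(series=[0, 0, 0, 0, 0.1, 0, -1, 0, 0, 0, 0, 0.27, 0, -1, 0, 0, 0, 0, 0.46, 0, -1, 0, 0, 0, 0, 0.65, 0, -1, 0, 0, 0, 0, 0.84, 0, -1])

```text
time: 7.08
position: [0.4742, 0.2328, 0.1262]
tool_rot: [[0.004, 1.0, 0.0], [1.0, -0.004, 0.0], [0.0, 0.0, -1.0]]
ft_force: [0.9, 0.3, -1.1]
width: 0.0618
```

Emit:
carry_out(series=[0, 0, 0.004, 0, 0.19, 0, -1, 0, 0, 0.008, 0, 0.37, 0, -1, 0, 0, 0.012, 0, 0.51, 0, -1, 0, 0, 0.016, 0, 0.6, 0, -1, 0, 0, 0.017, 0, 0.63, 0, -1])

```text
time: 7.7
position: [0.4743, 0.3261, 0.1261]
tool_rot: [[-0.104, 0.995, -0.0], [0.995, 0.104, -0.0], [-0.0, -0.0, -1.0]]
ft_force: [0.3, -0.3, -0.3]
width: 0.0618
```

Emit:
carry_out(series=[0, 0, 0, 0, 0, -0.15, -1, 0, 0, 0, 0, 0, -0.33, -1, 0, 0, 0, 0, 0, -0.48, -1, 0, 0, 0, 0, 0, -0.56, -1, 0, 0, 0, 0, 0, -0.6, -1])

```text
time: 8.32
position: [0.4746, 0.3251, 0.0359]
tool_rot: [[-0.102, 0.995, -0.0], [0.995, 0.102, -0.0], [-0.0, -0.0, -1.0]]
ft_force: [0.0, 0.4, -0.6]
width: 0.0614
```

Emit:
carry_out(series=[0, 0, 0, 0, 0, -0.01, -1, 0, 0, 0, 0, 0, -0.02, -1, 0, 0, 0, 0, 0, -0.03, -1, 0, 0, 0, 0, 0, -0.04, -1, 0, 0, 0, 0, 0, -0.05, -1])

```text
time: 8.95
position: [0.4745, 0.3255, 0.0288]
tool_rot: [[-0.103, 0.995, 0.0], [0.995, 0.103, 0.0], [0.0, 0.0, -1.0]]
ft_force: [0.2, 0.5, -0.6]
width: 0.0619
```

Step down gently until contact.

Emit:
carry_out(series=[0, 0, 0, 0, 0, -0.003, -1, 0, 0, 0, 0, 0, -0.006, -1, 0, 0, 0, 0, 0, -0.009, -1, 0, 0, 0, 0, 0, -0.012, -1, 0, 0, 0, 0, 0, -0.015, -1])

```text
time: 9.57
position: [0.4745, 0.3254, 0.0265]
tool_rot: [[-0.103, 0.995, 0.0], [0.995, 0.103, -0.0], [-0.0, 0.0, -1.0]]
ft_force: [-0.2, 0.3, -0.1]
width: 0.0617
```

Emit:
carry_out(series=[0, 0, 0, 0, 0, -0.002, -1, 0, 0, 0, 0, 0, -0.004, -1, 0, 0, 0, 0, 0, -0.006, -1, 0, 0, 0, 0, 0, -0.008, -1, 0, 0, 0, 0, 0, -0.01, -1])

```text
time: 10.2
position: [0.4744, 0.3255, 0.0259]
tool_rot: [[-0.103, 0.995, 0.0], [0.995, 0.103, 0.0], [0.0, 0.0, -1.0]]
ft_force: [-3.8, -1.5, 9.7]
width: 0.0618
```

Emit:
carry_out(series=[0, 0, 0, 0, 0, 0.005, -0.2, 0, 0, 0, 0, 0, 0.008, 0.8, 0, 0, 0, 0, 0, 0.008, 0.8, 0, 0, 0, 0, 0, 0.008, 0.8, 0, 0, 0, 0, 0, 0.008, 0.8])

```text
time: 10.82
position: [0.4745, 0.3254, 0.0261]
tool_rot: [[-0.103, 0.995, 0.0], [0.995, 0.103, -0.0], [-0.0, 0.0, -1.0]]
ft_force: [-1.2, -0.4, 0.3]
width: 0.0828
```

Emit:
carry_out(series=[0, 0, 0, 0, 0, 0.15, 0.8, 0, 0, 0, 0, 0, 0.35, 0.8, 0, 0, 0, 0, 0, 0.55, 0.8, 0, 0, 0, 0, 0, 0.8, 0.8, 0, 0, 0, 0, 0, 1, 0.8])

```text
time: 11.45
position: [0.4746, 0.3255, 0.1777]
tool_rot: [[-0.103, 0.995, 0.001], [0.995, 0.103, 0.0], [0.0, 0.001, -1.0]]
ft_force: [0.5, -0.0, -0.3]
width: 0.0825
```

Run:
```python
from h import *
t=bot.capture("side"); print(bot.read_state()["position"],bot.read_state()["ft_force"])
w=bot.capture("wrist")
a=cv2.resize(t["img"][80:240,160:420],(780,480)); cv2.imwrite("pics/s1.png",a[:,:,::-1])
```

```text
[0.47621752 0.32637867 0.18179407] [2.04006954 0.43524606 3.54072738]
```

View pics/s1.png

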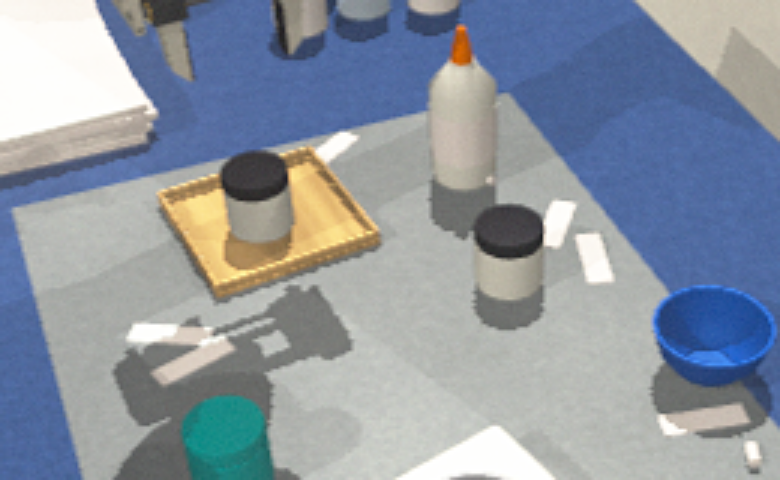

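Jar B stands upright in the tray. Now jar A (the far black-lidded one).

Emit:
carry_out(series=[0, 0, 0, 0.03, -0.19, 0, 1, 0, 0, 0, 0.1, -0.38, 0, 1, 0, 0, 0, 0.17, -0.57, 0, 1, 0, 0, 0, 0.25, -0.76, 0, 1, 0, 0, 0, 0.33, -0.93, 0, 1])

```text
time: 12.18
position: [0.5238, 0.1848, 0.1751]
tool_rot: [[-0.102, 0.995, -0.002], [0.995, 0.102, -0.0], [-0.0, -0.002, -1.0]]
ft_force: [0.6, -0.3, -0.1]
width: 0.092
```

Emit:
carry_out(series=[0, 0, 0, 0.2, -0.1, 0, 1, 0, 0, 0, 0.4, -0.16, -0.1, 1, 0, 0, 0, 0.6, -0.16, -0.2, 1, 0, 0, 0, 0.79, -0.16, -0.25, 1, 0, 0, 0, 0.87, -0.16, -0.25, 1])

```text
time: 12.8
position: [0.6547, 0.1615, 0.1359]
tool_rot: [[-0.102, 0.995, -0.003], [0.995, 0.102, -0.0], [-0.0, -0.003, -1.0]]
ft_force: [0.8, 0.2, 0.6]
width: 0.0917
```

Run:
```python
from h import *
w=bot.capture("wrist"); save(w,"w1.png"); print(bot.read_state()["position"], proj(w,[.655,.162,.062]),proj(w,bot.read_state()["position"]))
```

```text
[0.65571307 0.16142755 0.13630906] [318.74923578 204.556754  ] [319.65730525 252.16980179]
```

View pics/w1.png

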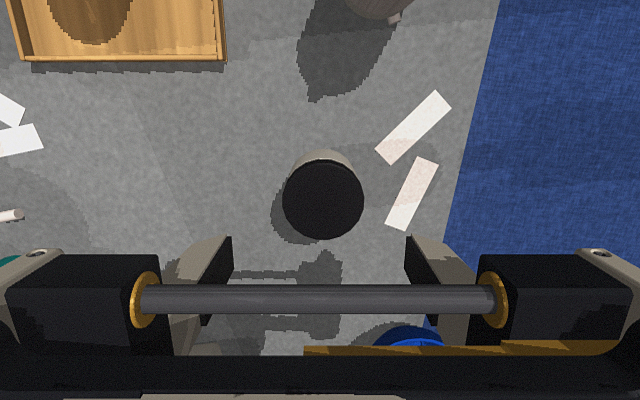

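Wrist view: a black lid at (323,200), predicted at (319,205), so about 3 mm off. I'm correcting and descending.

Emit:
carry_out(series=[0, 0, 0, 0.02, 0.02, -0.2, 1, 0, 0, 0, 0.02, 0.02, -0.4, 1, 0, 0, 0, 0.02, 0.02, -0.6, 1, 0, 0, 0, 0.02, 0.02, -0.71, 1, 0, 0, 0, 0.02, 0.02, -0.76, 1])

```text
time: 13.48
position: [0.6569, 0.1649, 0.0236]
tool_rot: [[-0.103, 0.995, -0.001], [0.995, 0.103, -0.0], [-0.0, -0.001, -1.0]]
ft_force: [-0.3, -0.6, -0.4]
width: 0.0917
```

Emit:
carry_out(series=[0, 0, 0, 0, 0, 0, -1, 0, 0, 0, 0, 0, 0, -1, 0, 0, 0, 0, 0, 0, -1, 0, 0, 0, 0, 0, 0, -1, 0, 0, 0, 0, 0, 0, -1], newtons=25)

```text
time: 14.1
position: [0.6577, 0.165, 0.0255]
tool_rot: [[-0.103, 0.995, 0.001], [0.995, 0.103, 0.0], [0.0, 0.001, -1.0]]
ft_force: [-1.7, 0.6, 5.0]
width: 0.0614
```

Emit:
carry_out(series=[0, 0, 0, 0, 0, 0.1, -1, 0, 0, 0, 0, 0, 0.3, -1, 0, 0, 0, 0, 0, 0.5, -1, 0, 0, 0, 0, 0, 0.67, -1, 0, 0, 0, 0, 0, 0.75, -1])

```text
time: 14.72
position: [0.658, 0.165, 0.1391]
tool_rot: [[-0.103, 0.995, 0.002], [0.995, 0.103, 0.0], [0.0, 0.002, -1.0]]
ft_force: [-0.1, -0.7, -2.7]
width: 0.0618
```

Emit:
carry_out(series=[0, 0, 0, 0, 0, 0, -1, 0, 0, 0, 0, 0, 0, -1, 0, 0, 0, 0, 0, 0, -1, 0, 0, 0, 0, 0, 0, -1, 0, 0, 0, 0, 0, 0, -1])

```text
time: 15.35
position: [0.6574, 0.1649, 0.1368]
tool_rot: [[-0.103, 0.995, -0.0], [0.995, 0.103, -0.0], [-0.0, -0.0, -1.0]]
ft_force: [-0.3, 0.4, -3.5]
width: 0.0613
```

Jar A pulls about 3.5 N, so it is the full one and goes to the plate.

Emit:
carry_out(series=[0, 0, 0.002, -0.05, -0.12, 0, -1, 0, 0, 0.005, -0.11, -0.32, 0, -1, 0, 0, 0.008, -0.18, -0.53, 0, -1, 0, 0, 0.01, -0.25, -0.74, 0, -1, 0, 0, 0.012, -0.33, -0.95, 0, -1])

```text
time: 15.98
position: [0.6077, 0.0215, 0.1373]
tool_rot: [[-0.178, 0.984, 0.001], [0.984, 0.178, -0.0], [-0.0, 0.001, -1.0]]
ft_force: [0.4, 0.1, -3.3]
width: 0.0617
```

Emit:
carry_out(series=[0, 0, 0.003, -0.16, -0.22, 0, -1, 0, 0, 0.006, -0.34, -0.45, 0, -1, 0, 0, 0.009, -0.5, -0.7, 0, -1, 0, 0, 0.012, -0.63, -0.87, 0, -1, 0, 0, 0.012, -0.69, -0.95, 0, -1])

```text
time: 16.6
position: [0.5038, -0.1213, 0.1375]
tool_rot: [[-0.249, 0.968, 0.001], [0.968, 0.249, -0.0], [-0.0, 0.0, -1.0]]
ft_force: [0.3, -0.1, -2.4]
width: 0.0615
```

Emit:
carry_out(series=[0, 0, 0, 0, 0, 0, -1, 0, 0, 0, 0, 0, -0.13, -1, 0, 0, 0, 0, 0, -0.28, -1, 0, 0, 0, 0, 0, -0.38, -1, 0, 0, 0, 0, 0, -0.43, -1])

```text
time: 17.23
position: [0.5047, -0.1194, 0.0719]
tool_rot: [[-0.252, 0.968, -0.001], [0.968, 0.252, 0.0], [0.001, -0.001, -1.0]]
ft_force: [-0.0, 0.3, -2.8]
width: 0.0614
```

Emit:
carry_out(series=[0, 0, 0, 0, 0, -0.005, -1, 0, 0, 0, 0, 0, -0.01, -1, 0, 0, 0, 0, 0, -0.015, -1, 0, 0, 0, 0, 0, -0.02, -1, 0, 0, 0, 0, 0, -0.02, -1])

```text
time: 17.85
position: [0.5045, -0.1201, 0.0698]
tool_rot: [[-0.251, 0.968, 0.0], [0.968, 0.251, -0.0], [-0.0, 0.0, -1.0]]
ft_force: [0.9, 0.1, -2.7]
width: 0.0615
```

Check the centring while it still hovers, from the side camera.

Run:
```python
from h import *
t=bot.capture("side"); print(bot.read_state()["position"])
a=cv2.resize(t["img"][190:350,200:440],(780,520),interpolation=cv2.INTER_CUBIC); cv2.imwrite("pics/s2.png",a[:,:,::-1])
```

```text
[ 0.50448989 -0.1201287   0.06979985]
```

View pics/s2.png

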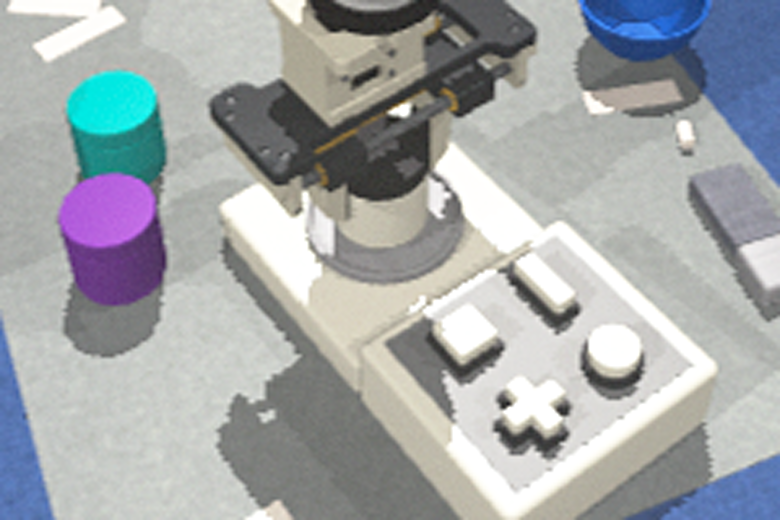

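Emit:
carry_out(series=[0, 0, 0, 0, 0, -0.005, -1, 0, 0, 0, 0, 0, -0.01, -1, 0, 0, 0, 0, 0, -0.015, -1, 0, 0, 0, 0, 0, -0.02, -1, 0, 0, 0, 0, 0, -0.02, -1])

```text
time: 18.52
position: [0.5044, -0.1201, 0.0666]
tool_rot: [[-0.251, 0.968, -0.0], [0.968, 0.251, 0.0], [0.0, -0.0, -1.0]]
ft_force: [-0.1, -0.4, -2.6]
width: 0.0618
```

The jar hovers centred inside the plate's rim. I'm lowering it further.

Emit:
carry_out(series=[0, 0, 0, 0, 0, -0.004, -1, 0, 0, 0, 0, 0, -0.008, -1, 0, 0, 0, 0, 0, -0.012, -1, 0, 0, 0, 0, 0, -0.014, -1, 0, 0, 0, 0, 0, -0.014, -1])

```text
time: 19.15
position: [0.5045, -0.1201, 0.0646]
tool_rot: [[-0.251, 0.968, 0.0], [0.968, 0.251, 0.0], [0.0, 0.0, -1.0]]
ft_force: [0.2, 0.2, -3.6]
width: 0.0618
```

Emit:
carry_out(series=[0, 0, 0, 0, 0, -0.002, -1, 0, 0, 0, 0, 0, -0.004, -1, 0, 0, 0, 0, 0, -0.006, -1, 0, 0, 0, 0, 0, -0.008, -1, 0, 0, 0, 0, 0, -0.008, -1])

```text
time: 19.77
position: [0.5045, -0.1201, 0.0635]
tool_rot: [[-0.251, 0.968, 0.0], [0.968, 0.251, -0.0], [-0.0, 0.0, -1.0]]
ft_force: [-1.1, 0.0, -1.2]
width: 0.0613
```

Emit:
carry_out(series=[0, 0, 0, 0, 0, -0.002, -1, 0, 0, 0, 0, 0, -0.002, -0.2, 0, 0, 0, 0, 0, -0.002, 0.8, 0, 0, 0, 0, 0, -0.002, 0.8, 0, 0, 0, 0, 0, -0.002, 0.8])

```text
time: 20.4
position: [0.5046, -0.1201, 0.063]
tool_rot: [[-0.251, 0.968, 0.0], [0.968, 0.251, -0.0], [-0.0, 0.0, -1.0]]
ft_force: [0.3, -0.2, 1.4]
width: 0.0819
```

Emit:
carry_out(series=[0, 0, 0, 0, 0, 0.1, 0.8, 0, 0, 0, 0, 0, 0.28, 0.8, 0, 0, 0, 0, 0, 0.48, 0.8, 0, 0, 0, 0, 0, 0.67, 0.8, 0, 0, 0, 0, 0, 0.75, 0.8])

```text
time: 21.02
position: [0.5052, -0.1204, 0.178]
tool_rot: [[-0.251, 0.968, 0.004], [0.968, 0.251, -0.001], [-0.002, 0.003, -1.0]]
ft_force: [-0.1, -0.2, -0.2]
width: 0.0824
```

Emit:
carry_out(series=[0, 0, 0, 0.08, -0.15, 0, 0, 0, 0, 0, 0.16, -0.3, 0, -1, 0, 0, 0, 0.24, -0.45, 0, -1, 0, 0, 0, 0.32, -0.6, 0, -1, 0, 0, 0, 0.38, -0.72, 0, -1])

```text
time: 21.65
position: [0.5616, -0.2289, 0.1751]
tool_rot: [[-0.251, 0.968, -0.001], [0.968, 0.251, 0.0], [0.001, -0.001, -1.0]]
ft_force: [-0.2, -0.1, 0.0]
width: 0.0374
```

Run:
```python
from h import *
w=bot.capture("wrist"); t=bot.capture("side"); save(w,"w2.png"); s=bot.read_state(); print(s["position"],s["ft_force"],s["width"])
for n,X in dict(bar=(.5623,-.2289,.078),rnd=(.577,-.2873,.078),sq=(.505,-.2436,.078),plate=(.504,-.120,.1)).items(): print(n,proj(w,X).round(1))
a=cv2.resize(t["img"][100:350,160:460],(720,600),interpolation=cv2.INTER_CUBIC)
cv2.imwrite("pics/s3.png",a[:,:,::-1])
```

```text
[ 0.56162736 -0.22955574  0.17490372] [ 0.01185698 -0.01923408  0.48096073] 0.02927475530162561
bar [319.1 196. ]
rnd [318.6 262.1]
sq [246.3 195.8]
plate [273.5  27.4]
```

View pics/w2.png

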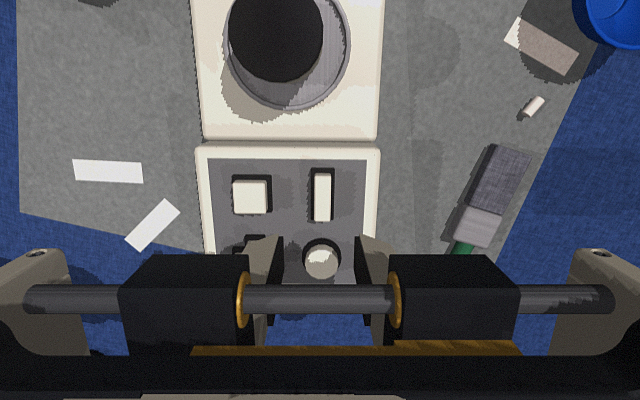

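View pics/s3.png

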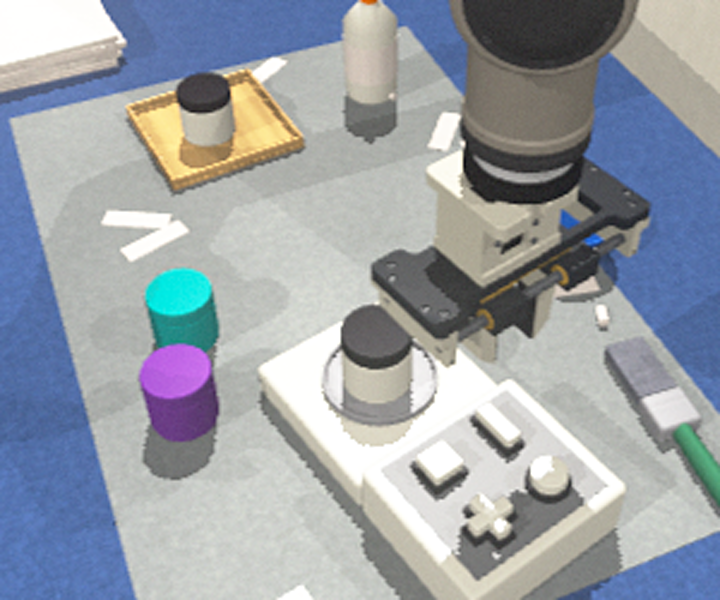

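Both jars are upright and in place. The wrist view shows bar (321,196), round (321,262) and square (250,195), within 2–4 px of prediction. Next is the bar key.

Emit:
carry_out(series=[0, 0, 0, 0.01, 0.01, -0.15, -1, 0, 0, 0, 0.01, 0.01, -0.3, -1, 0, 0, 0, 0.01, 0.01, -0.45, -1, 0, 0, 0, 0.01, 0.01, -0.55, -1, 0, 0, 0, 0.01, 0.01, -0.58, -1])

```text
time: 22.38
position: [0.5624, -0.2259, 0.0878]
tool_rot: [[-0.251, 0.968, -0.001], [0.968, 0.251, 0.001], [0.001, -0.001, -1.0]]
ft_force: [0.3, 1.0, 0.3]
width: 0.0003
```

Emit:
carry_out(series=[0, 0, 0, 0, 0, -0.01, -1, 0, 0, 0, 0, 0, -0.02, -1, 0, 0, 0, 0, 0, -0.03, -1, 0, 0, 0, 0, 0, -0.04, -1, 0, 0, 0, 0, 0, -0.04, -1])

```text
time: 23.0
position: [0.5629, -0.2266, 0.0826]
tool_rot: [[-0.251, 0.968, 0.0], [0.968, 0.251, 0.0], [0.0, 0.0, -1.0]]
ft_force: [-0.2, -0.4, -0.2]
width: 0.0007
```

Emit:
carry_out(series=[0, 0, 0, 0, 0, -0.025, -1, 0, 0, 0, 0, 0, -0.045, -1, 0, 0, 0, 0, 0, -0.06, -1, 0, 0, 0, 0, 0, -0.07, -1, 0, 0, 0, 0, 0, -0.07, -1])

```text
time: 23.62
position: [0.5631, -0.2267, 0.0724]
tool_rot: [[-0.251, 0.968, 0.001], [0.968, 0.251, -0.0], [-0.0, 0.001, -1.0]]
ft_force: [-1.7, 1.0, 3.8]
width: 0.0003
```

Emit:
carry_out(series=[0, 0, 0, 0, 0, -0.004, -1, 0, 0, 0, 0, 0, -0.008, -1, 0, 0, 0, 0, 0, -0.012, -1, 0, 0, 0, 0, 0, -0.014, -1, 0, 0, 0, 0, 0, -0.014, -1])

```text
time: 24.25
position: [0.5632, -0.2267, 0.0721]
tool_rot: [[-0.251, 0.968, 0.001], [0.968, 0.251, -0.001], [-0.001, 0.001, -1.0]]
ft_force: [-4.5, 2.1, 16.2]
width: 0.0004
```

The bar key bottomed at 16 N. I'm letting it up and moving to the round key.

Emit:
carry_out(series=[0, 0, 0, 0, 0, 0.1, -1, 0, 0, 0, 0, 0, 0.2, -1, 0, 0, 0, 0.04, -0.15, 0.2, -1, 0, 0, 0, 0.08, -0.3, 0.2, -1, 0, 0, 0, 0.1, -0.4, 0.2, -1])

```text
time: 24.88
position: [0.5781, -0.2875, 0.1001]
tool_rot: [[-0.25, 0.968, 0.0], [0.968, 0.25, -0.0], [-0.0, 0.0, -1.0]]
ft_force: [0.3, 1.0, -0.1]
width: 0.0004
```

Emit:
carry_out(series=[0, 0, 0, 0, 0, 0, -1, 0, 0, 0, 0, 0, -0.04, -1, 0, 0, 0, 0, 0, -0.08, -1, 0, 0, 0, 0, 0, -0.11, -1, 0, 0, 0, 0, 0, -0.11, -1])

```text
time: 25.5
position: [0.5777, -0.2861, 0.0829]
tool_rot: [[-0.251, 0.968, -0.001], [0.968, 0.251, 0.001], [0.001, -0.001, -1.0]]
ft_force: [-0.8, 0.6, -0.0]
width: 0.0006
```

Emit:
carry_out(series=[0, 0, 0, 0, 0, -0.02, -1, 0, 0, 0, 0, 0, -0.045, -1, 0, 0, 0, 0, 0, -0.065, -1, 0, 0, 0, 0, 0, -0.08, -1, 0, 0, 0, 0, 0, -0.085, -1])

```text
time: 26.12
position: [0.5782, -0.2867, 0.0721]
tool_rot: [[-0.251, 0.968, 0.001], [0.968, 0.251, -0.001], [-0.001, 0.001, -1.0]]
ft_force: [-3.6, 1.9, 14.2]
width: 0.001
```

Emit:
carry_out(series=[0, 0, 0, 0, 0, -0.002, -1, 0, 0, 0, 0, 0, -0.004, -1, 0, 0, 0, 0, 0, -0.004, -1, 0, 0, 0, 0, 0, -0.004, -1, 0, 0, 0, 0, 0, -0.004, -1])

```text
time: 26.75
position: [0.5782, -0.2867, 0.0722]
tool_rot: [[-0.251, 0.968, 0.001], [0.968, 0.251, -0.001], [-0.001, 0.001, -1.0]]
ft_force: [-2.8, 1.8, 14.0]
width: 0.0003
```

Emit:
carry_out(series=[0, 0, 0, 0, 0, 0.1, -1, 0, 0, 0, 0, 0, 0.2, -1, 0, 0, 0, -0.15, 0.1, 0.2, -1, 0, 0, 0, -0.32, 0.2, 0.2, -1, 0, 0, 0, -0.47, 0.29, 0.2, -1])

```text
time: 27.38
position: [0.5066, -0.2426, 0.1005]
tool_rot: [[-0.251, 0.968, -0.0], [0.968, 0.251, -0.0], [-0.0, -0.0, -1.0]]
ft_force: [-0.5, -0.9, -0.5]
width: 0.0003
```

Emit:
carry_out(series=[0, 0, 0, 0, 0, 0, -1, 0, 0, 0, 0, 0, -0.04, -1, 0, 0, 0, 0, 0, -0.08, -1, 0, 0, 0, 0, 0, -0.11, -1, 0, 0, 0, 0, 0, -0.11, -1])

```text
time: 28.0
position: [0.5074, -0.243, 0.0829]
tool_rot: [[-0.251, 0.968, -0.001], [0.968, 0.251, 0.001], [0.001, -0.001, -1.0]]
ft_force: [-0.5, -0.9, 0.3]
width: 0.0004
```

Emit:
carry_out(series=[0, 0, 0, 0, 0, -0.02, -1, 0, 0, 0, 0, 0, -0.045, -1, 0, 0, 0, 0, 0, -0.065, -1, 0, 0, 0, 0, 0, -0.08, -1, 0, 0, 0, 0, 0, -0.085, -1])

```text
time: 28.62
position: [0.5078, -0.2433, 0.0721]
tool_rot: [[-0.251, 0.968, 0.001], [0.968, 0.251, -0.001], [-0.001, 0.001, -1.0]]
ft_force: [-3.8, 1.6, 14.1]
width: 0.0004
```

Emit:
carry_out(series=[0, 0, 0, 0, 0, -0.002, -1, 0, 0, 0, 0, 0, -0.004, -1, 0, 0, 0, 0, 0, -0.004, -1, 0, 0, 0, 0, 0, -0.004, -1, 0, 0, 0, 0, 0, -0.004, -1])

```text
time: 29.25
position: [0.5077, -0.2433, 0.0721]
tool_rot: [[-0.251, 0.968, 0.001], [0.968, 0.251, -0.001], [-0.001, 0.001, -1.0]]
ft_force: [-4.6, 2.6, 14.6]
width: 0.0003
```

Emit:
carry_out(series=[0, 0, 0, 0, 0, 0.1, -1, 0, 0, 0, 0, 0, 0.3, -1, 0, 0, 0, 0, 0, 0.5, -1, 0, 0, 0, 0, 0, 0.7, -1, 0, 0, 0, 0, 0, 0.8, -1])

```text
time: 29.88
position: [0.5078, -0.2433, 0.1919]
tool_rot: [[-0.251, 0.968, 0.002], [0.968, 0.251, -0.001], [-0.001, 0.001, -1.0]]
ft_force: [0.3, -0.5, -0.2]
width: 0.0007
```

Emit:
carry_out(series=[0, 0, 0, -0.1, -0.2, 0.05, -1, 0, 0, 0, -0.2, -0.4, 0.1, -1, 0, 0, 0, -0.25, -0.6, 0.1, -1, 0, 0, 0, -0.3, -0.75, 0.1, -1, 0, 0, 0, -0.3, -0.8, 0.1, -1])

```text
time: 30.5
position: [0.4618, -0.364, 0.2046]
tool_rot: [[-0.249, 0.968, -0.001], [0.968, 0.249, 0.001], [0.001, -0.001, -1.0]]
ft_force: [0.7, -0.0, -0.1]
width: 0.0002
```

Run:
```python
from h import *
t=bot.capture("top"); s=bot.read_state(); print(s["position"],s["ft_force"],s["time"])
a=cv2.resize(t["img"][95:345,130:500],(800,540),interpolation=cv2.INTER_CUBIC)
cv2.imwrite("pics/t9.png",a[:,:,::-1])
```

```text
[ 0.46216619 -0.36416293  0.20468947] [ 0.0475548  -1.27373013 -0.27802169] 30.55
```

View pics/t9.png

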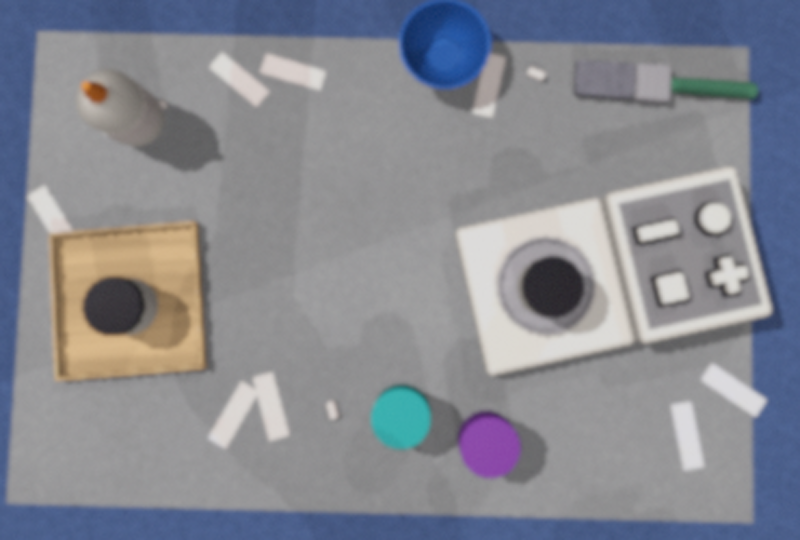

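Both jars are where they belong, upright and inside the plate rim and tray. All keys look up, and the bystanders have not moved. I'm handing in.

```bash
python3 -c "
from h import *
print(bot.job_done())"
```

```text
the job is handed in; nothing more can be done
None
```

The job is done and handed in at about 31 s of the 72 s allowed.

- **Jars:** The near jar pulled about 0.7 N when lifted, so it was the nearly empty one and is upright in the tray. The far jar pulled about 3.5 N, so it was the full one and is upright on the shaker's plate, inside the rim.
- **Keys:** I pressed bar, then round, then square, after both jars were placed. Each bottomed at about 72 mm height with 14–16 N and was let fully up before the next. I did not press the cross key.
- **Last checks:** The final top picture shows both jars upright in place. The glue bottle, bowl, brush and the coloured look-alikes are where they were, and the arm is clear of everything. I judged the keys from tip height and force, because the joint readings were not available.
- **Worth noting:** The jar in the tray was set down with a brief contact of about 10 N. In the wrist and final top pictures the full jar's lid looks a few millimetres off the plate's centre. Most of that is the camera angle, and the jar is well inside the rim. No check failed.

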